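Turn the trivet over down the scoop bin's sloping lid and stand the bottle on it

ROBOT

A 6-joint arm with a two-finger parallel gripper is mounted at the origin on the work surface. World frame = base frame: x ahead of the robot, y to its left, z up, the work surface at z = 0. Lengths are in m, angles in degrees, forces in N, time in s.
With the tool pointing down it reaches from about 0.35 to 0.95 m from the base axis. Payload 17.4 kg.
Tool frame: the origin (TCP) lies at the very end of the fingers, on their centre line; the grasp point (between the pads) lies r.hold_point_z behind it (r.hold_point_z is the distance from the TCP to the grasp point, in m); z points along the fingers, y is the line along which they close (so a half turn about z gives the same grasp; the last joint's range is limited). The gripper opens to 93 mm and grips with 3 to 60 N. Pads are 15 mm wide; open, the fingers measure 128 mm over their backs; the gripper's body (75 mm by 188 mm) begins 65 mm behind the grasp point.
Start: joints at [-74.129, 6.646, 82.598, -0, 90.757, -2.166], TCP at [0.209, -0.642, 0.219] pointing down, gripper open.
Joint ranges: [-162.19, 162.19], [-47.58, 125.68], [4.15, 143.07], [-65.23, 245.23], [0.69, 171.88], [-170.13, 170.13]. Speed limits (degrees/s): [108.29, 108.29, 127.2, 180, 180, 180].

INTERFACE

Orientations are given as [roll, pitch, yaw] about the fixed x, y, z axes, in that order (R = Rz(yaw) Ry(pitch) Rx(roll)).
In Python, from bench import r gives the robot as it stands. Calls block until the motion is done:
- r.move_to(position, orientation): joint-space move of the TCP to a pose.
- r.line_to(position, feed=0.15, frame=None): straight line of the TCP; frame=None keeps the orientation; feed is the mean speed in m/s.
- r.move_j(angles): joint-space move.
- r.set_gripper(opening): finger opening in m; the grip force is fixed at half the most; returns when the fingers have stopped.
- r.dwell(seconds).
- r.solve_ik(position, orientation): joint angles nearest the present ones, or None.
- r.sense(): the state.
- r.capture(name): name is "scene" or "top" or "wrist"; returns a dict with "img" (480x640x3 uint8, red, green, blue), "fx", "fy", "cx", "cy" (pixels), "view" (4x4, takes a point from world to camera coordinates); the wrist camera has in their place "T_tool_cam" (4x4, takes a point from camera to tool coordinates, whose origin is the TCP and whose axes are the flange's). Camera axes: x right, y down, z forward; pixel columns grow to the right and rows downward; lengths in m; the calibration is good to about 2 mm. A picture is of the moment at which its call begins: read the wrist's pose just before it. There is no depth.
A pose or a line that the arm cannot do raises r.Unreachable and nothing moves.
- r.sign_off(): hands the job in; it is judged then, once.
Trained networks look in the newest picture that a camera, given by its name, has taken for a name from the list of things; names that differ only in an ending like _2 or _b are one class to them, and where a whole thing is asked for, a point or a joint stands for the part that bears it (a point fixed in the world has none). Each returns a list of dicts, best first, with "conf" (0 to 1); they miss things now and then, are a little off and sometimes report something else, mostly with a low value. They report only what shows in the picture. A call takes as long as a camera call.
- r.cut_out(query, camera): "pixels" (480x640 bool, what is visible of it) and "rect" ([centre column, centre row, width, height] in pixels, round what is visible of it).
The state is a dict: "time": time; "joint_positions": joint angles; "qvel": joint speeds; "joint_efforts": joint torques, N m; "position": TCP position; "tool_rot": TCP orientation; "wrist_force": force on the tool from outside, world axes, zero at the start; "wrist_torque": the same for the moment, N m; "opening": finger opening in m; "grip_force": force on a finger pad.
Only numpy, scipy, OpenCV 4.12 (cv2) and the standard library are available. Lean on these libraries where they do the work, as an engineer would, in place of code of your own. Each camera call takes 0.05 s, during which the arm holds its last target. There are 200 camera calls.

TASK

The wooden trivet has been left upside down, feet in the air, on the flat top of the clear scoop bin. Without picking it up, push it off the front of the top so that it slides down the sloping lid and comes to rest leaning there, lower edge on the sideboard; then tip it on over so that it lands on its four feet on the sideboard. Last, stand the green feeding bottle upright on the middle of the trivet, leaving the bin's lid shut and everything else where it is.

Things in the scene. Friction and masses are not known exactly. Their poses are not given: they have to be found in the camera images.
- trivet: Beech trivet, 0.22 kg: board 150 (its x) x 120 (its y) x 10 mm thick, four black rubber feet 18 mm across, 10 mm tall on one face, at x +-55, y +-42 mm. Origin: centre of the SMOOTH face; z points from there to the feet: up at the start (smooth face on the bin's top, x roughly along the bin's x), down when it stands on its feet, the origin then 20 mm above the sideboard.
- bin: Clear acrylic scoop bin, fixed: 214 (its x) x 180 (its y) x 100 mm high, steel scoop inside. Origin: centre of its underside; z up; its front faces its -x. The flat top, 100 mm up, runs from x = -62 mm (front edge) to +107 mm (back edge). From the front edge the lid slopes down and forward at 60 degrees to x = -107 mm, 22 mm up, then a low upright front wall.
- bin_edge (a point): Middle of the front edge of the flat top, where the sloping lid begins: 62 mm in front (-x) of the bin's origin, 100 mm up. Same axes as the bin. Pushed slowly, the trivet tips over this edge by itself once its centre is past it, slides down the lid and stays leaning there.
- bin_toe (a point): Point on the sideboard where the lid's slope, carried on, meets it: 120 mm in front (-x) of the bin's origin, z = 0. A board leaning on the lid has its lower edge here; the trivet, leaning lengthwise (60 degrees), reaches about 30 mm above the flat top, its upper edge some 17 mm behind the front edge.
- lid (a joint): Sloping front lid, hinged along the front edge of the flat top: 0 rad shut (held by its own weight), grows as its lower end is lifted. It stays shut when something slides down it.
- bottle: Pastel green feeding bottle, 0.2 kg, upright, 162 mm tall: body 58 mm across up to 98 mm high, white collar 51 mm across from 112 to 126 mm, straight cap 46 mm across from 126 to 162 mm, to be gripped from above by the cap. Origin: centre of its underside, z up.
- mug: White ceramic mug, 80 mm across, 92 mm tall, handle at its +y reaching 77 mm from the axis. Bystander. Origin: centre of its underside.
- pacifier_case: Round white plastic pacifier case, 68 mm across, 49 mm tall. Bystander. Origin: centre of its underside.
- teaspoon: Steel teaspoon lying flat, 142 mm long along its x. Bystander. Origin: under its middle.

How it is judged:
By the outcome, as a careful person would: the job done as asked, in the order asked, and still so for the second after the job is handed in, with the robot touching nothing.
It also fails if it takes over 70 s, if anything falls off the work surface, if the arm or the gripper's body presses on something with over 40 N, if the wrist force passes 120 N, or if a joint passes its speed limit or range.

## Working session

There is one attempt and no reset: what is moved stays moved. The work goes in short steps, each a Python script; the robot and the scene stay as the last script left them, time stands still between calls to the robot, and variables do not carry over. Pictures are saved under pics/ and viewed, at most 10 in all, crops included, and the job is handed in when it is done.

```bash
mkdir -p pics
cat > h.py <<'E'
import numpy as np, cv2
from bench import r
def px(c,u,v,z,V=None):
    "pixel -> world point on plane z"
    V=np.linalg.inv(c["view"]) if V is None else V
    d=V[:3,:3]@np.array([(u-c["cx"])/c["fx"],(v-c["cy"])/c["fy"],1]); o=V[:3,3]
    return o+d*(z-o[2])/d[2]
def proj(c,P):
    q=np.c_[np.atleast_2d(P),np.ones(len(np.atleast_2d(P)))]@c["view"].T
    return np.c_[c["fx"]*q[:,0]/q[:,2]+c["cx"],c["fy"]*q[:,1]/q[:,2]+c["cy"]]
def save(c,n): cv2.imwrite(f"pics/{n}.png",c["img"][:,:,::-1])
E
python3 - <<'E'
from h import *
for n in ("scene","top"):
    c=r.capture(n); save(c,n+"0")
    V=np.linalg.inv(c["view"]); print(n,c["fx"],V[:3,3].round(3),V[:3,2].round(2))
    for q in ["trivet","bin","bottle","mug","pacifier_case","teaspoon","lid"]:
        for d in r.cut_out(q,n)[:2]:
            print(q,round(d["conf"],2),np.round(d["rect"]), cv2.minAreaRect(np.argwhere(d["pixels"])[:,::-1].astype(np.float32)))
print(r.sense()["time"],r.hold_point_z)
E
```

```text
scene 544.9460200732727 [ 1.187 -0.325  0.989] [-0.53  0.24 -0.81]
trivet 0.95 [457. 178.  86.  64.] ((456.353271484375, 175.27232360839844), (50.303504943847656, 71.99024200439453), 57.20046615600586)
bottle 0.59 [212. 226.  30.  62.] ((209.65292358398438, 225.68824768066406), (65.62146759033203, 27.875566482543945), 77.47119140625)
mug 0.66 [233. 291.  45.  56.] ((233.45201110839844, 290.7359924316406), (59.5688591003418, 41.411983489990234), 79.69515228271484)
pacifier_case 0.87 [165. 298.  38.  40.] ((166.24000549316406, 297.1800231933594), (35.80000305175781, 36.0), 36.869895935058594)
pacifier_case 0.17 [444. 198. 134. 115.] ((444.1151428222656, 191.6880340576172), (92.19720458984375, 121.64096069335938), 63.970401763916016)
teaspoon 0.85 [351. 317.  63.  29.] ((349.4464416503906, 318.6580810546875), (14.261579513549805, 67.34437561035156), 76.70142364501953)
lid 0.7 [412. 206.  70.  78.] ((413.4407958984375, 203.86398315429688), (81.72840118408203, 37.828834533691406), 51.745574951171875)
top 619.1131223751784 [ 0.447 -0.058  1.498] [ 0.1  -0.   -0.99]
trivet 0.58 [171. 261.  68.  64.] ((169.88584899902344, 260.4781188964844), (52.905242919921875, 67.7724380493164), 77.6609115600586)
bin 0.87 [184. 265. 100.  90.] ((184.09521484375, 264.5705871582031), (86.34821319580078, 102.22621154785156), 87.87889862060547)
bottle 0.66 [408. 308.  35.  28.] ((407.5, 306.0), (24.0, 29.0), 90.0)
mug 0.68 [403. 246.  40.  51.] ((409.5000305175781, 243.5), (42.19999313354492, 39.79999542236328), 36.869895935058594)
pacifier_case 0.92 [458. 268.  35.  31.] ((458.5, 267.5), (27.0, 29.0), 90.0)
lid 0.55 [222. 264.  33.  83.] ((220.20947265625, 263.4932556152344), (83.66614532470703, 26.373376846313477), 88.15238952636719)
0.8 0.0188
```

View pics/scene0.png

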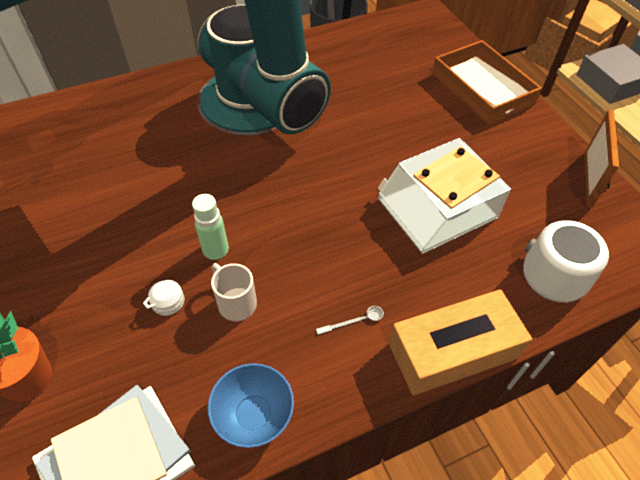

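View pics/top0.png

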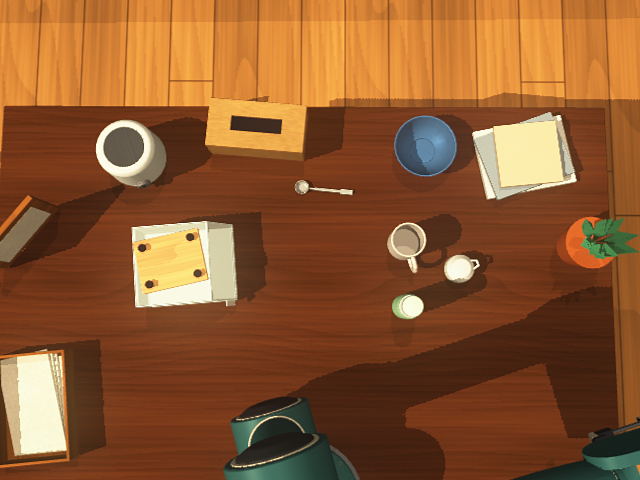

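The scene shows the inverted trivet on the bin's top, at about (457,178) in the scene view and (170,260) in the top view. The bin's front faces right in the top view (world -y). The bottle is at (408,307) and the mug at (407,243) in the top view. I'll fit poses by matching model silhouettes to the masks.

```bash
cat >> h.py <<'E'
from scipy.optimize import minimize
def Rz(a): return np.array([[np.cos(a),-np.sin(a),0],[np.sin(a),np.cos(a),0],[0,0,1]])
BIN=np.array([[x,y,z] for x,z in ((-.107,0),(-.107,.022),(-.062,.1),(.107,.1),(.107,0)) for y in (-.09,.09)])
def cyl(prof): return np.array([[q*np.cos(a),q*np.sin(a),z] for q,z in prof for a in np.linspace(0,2*np.pi,24,False)])
BOT=cyl([(.029,0),(.029,.098),(.0255,.126),(.023,.162)])
BRD=np.array([[x,y,z] for x in (-.075,.075) for y in (-.06,.06) for z in (0,.01)])
def fit(pts,obs,x0,z=0,yaw=True):
    "obs: [(cam,mask)], hull-IoU fit of x,y,yaw"
    S=4
    def cost(p):
        t=0
        for c,m in obs:
            P=pts@Rz(p[2] if yaw else 0).T+[p[0],p[1],z]
            im=np.zeros((480,640),np.uint8)
            h=cv2.convexHull(proj(c,P).astype(np.float32))
            cv2.fillConvexPoly(im,np.round(h*16).astype(np.int32),1,shift=4)
            im=im>0; t+=1-(im&m).sum()/(im|m).sum()
        return t
    n=3 if yaw else 2
    s=np.vstack([x0[:n]]+[np.array(x0[:n])+np.eye(3)[i,:n]*[.02,.02,.15][:n] for i in range(n)])
    best=min((minimize(cost,x0[:n],method="Nelder-Mead",options=dict(initial_simplex=np.array(x0[:n])+(s-s[0])*k,xatol=1e-4,fatol=1e-4)) for k in (1,-1,.4)),key=lambda o:o.fun)
    return best.x,best.fun
E
python3 - <<'E'
from h import *
C={n:r.capture(n) for n in("scene","top")}
def get(q,n,i=0):
    L=r.cut_out(q,n); return L[i]["pixels"] if len(L)>i else None
t,s=C["top"],C["scene"]
bt=get("bin","top"); b=px(t,184,265,.05); print(b)
print("bin top",fit(BIN,[(t,bt)],[b[0],b[1],1.57]))
sb=get("bin","scene")
if sb is None: sb=get("pacifier_case","scene",1)
if sb is not None: print("bin both",sb.sum(),fit(BIN,[(t,bt),(s,sb)],[b[0],b[1],1.57]))
for q,pts,z,x0,yw in (("trivet",BRD,.1,px(t,170,261,.1),True),("bottle",BOT,0,px(t,408,307,.1),False),("mug",cyl([(.04,0),(.04,.092)]),0,px(t,407,243,.08),False),("pacifier_case",cyl([(.034,0),(.034,.049)]),0,px(t,458,268,.03),False)):
    for cs in ("t","s","ts"):
        obs=[(C[k],get(q,k)) for k in("top","scene") if k[0] in cs]
        obs=[o for o in obs if o[1] is not None]
        if obs: print(q,cs,fit(pts,obs,[x0[0],x0[1],1.7],z,yw))
for im,u0,v0,n in((t["img"],120,200,"a"),(s["img"],360,120,"b")):
    cv2.imwrite(f"pics/crop_{n}.png",cv2.resize(im[v0:v0+140,u0:u0+180,::-1],None,fx=4,fy=4,interpolation=cv2.INTER_CUBIC))
E
```

```text
[0.54894012 0.27687256 0.05      ]
bin top (array([0.55093247, 0.27328412, 1.65255939]), np.float64(0.46766771615403246))
bin both 6202 (array([0.54948442, 0.27231501, 1.65776208]), np.float64(0.8182142313634757))
trivet t (array([0.55577389, 0.29601098, 1.79402011]), np.float64(0.024592354985298104))
trivet s (array([0.55319326, 0.29503097, 1.81163051]), np.float64(0.0442913385826772))
trivet ts (array([0.55470324, 0.29572608, 1.80271439]), np.float64(0.08344806768115132))
bottle t (array([ 0.45534586, -0.2405587 ]), np.float64(0.10834553440702777))
bottle s (array([ 0.45371629, -0.2452961 ]), np.float64(0.08120386144236225))
bottle ts (array([ 0.45538978, -0.24372594]), np.float64(0.20849267594521548))
mug t (array([ 0.60513771, -0.24334885]), np.float64(0.1409017713365539))
mug s (array([ 0.60330748, -0.24599465]), np.float64(0.05187586845761927))
mug ts (array([ 0.60521514, -0.2452509 ]), np.float64(0.20517707948244002))
pacifier_case t (array([ 0.54613308, -0.37476347]), np.float64(0.11491442542787289))
pacifier_case s (array([ 0.54928663, -0.37723844]), np.float64(0.22213681783243655))
pacifier_case ts (array([ 0.54648269, -0.37532783]), np.float64(0.34834819699366726))
```

View pics/crop_a.png

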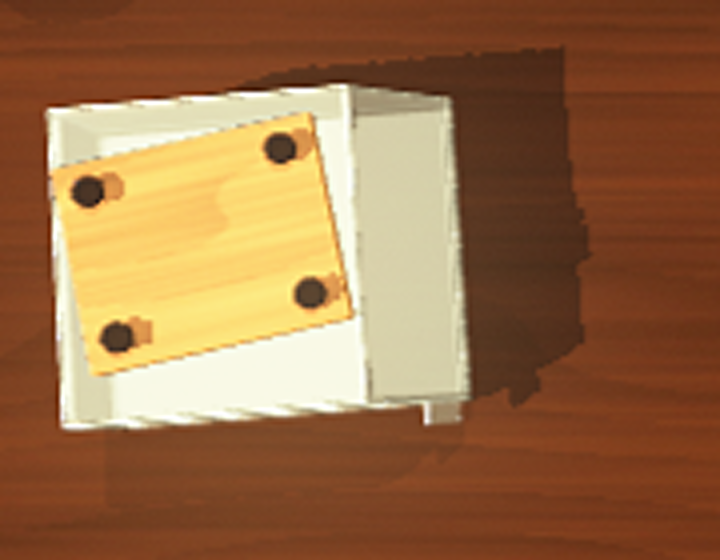

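The crop shows the bin's flat-top corners at crop pixels (47,108), (350,86), (370,404) and (63,428). The lid tab is at (443,412), and the trivet is turned about 10 degrees from the bin. I'll fit the bin from those corners, then approach behind the trivet.

Run:
```python
from h import *
from scipy.optimize import least_squares
t=r.capture("top"); m=r.cut_out("bin","top")[0]["pixels"]|r.cut_out("trivet","top")[0]["pixels"]
print(fit(BIN,[(t,m)],[.55,.273,1.65]))
uv=np.array([[47,108],[350,86],[370,404],[63,428],[450,97],[468,400]])/4+[120,200]
M=np.array([[.107,.09,.1],[-.062,.09,.1],[-.062,-.09,.1],[.107,-.09,.1],[-.107,.09,.022],[-.107,-.09,.022]])
best=None
f=lambda p,M:(proj(t,M@Rz(p[2]).T+[p[0],p[1],0])-uv).ravel()
for sg in(1,-1):
    o=least_squares(f,[.55,.273,1.65],args=(M*[1,sg,1],)); print(sg,o.x,o.fun.round(1))
print(r.cut_out("teaspoon","top")[:1] and px(t,325,188,0))
for y in (94,-86): print(r.solve_ik([.55,.4,.15],[180,0,y]),r.solve_ik([.55,.12,.15],[180,0,y]))
```

```text
(array([0.55115921, 0.27351343, 1.64962818]), np.float64(0.02373247033441206))
1 [0.54361409 0.26734997 2.16548087] [ 32.6  98.7  20.2  62.  -27.7 -83.  -13.9 -47.8  16.2  50.1 -29.1 -87.6]
-1 [0.54980275 0.26994007 1.65247383] [ 1.2  0.4 -0.5  0.2 -0.8 -0.3  0.9 -0.4 -0.6  0.5 -0.3 -0.3]
[ 0.74305414 -0.05283405  0.        ]
[ 3.38785102e+01  8.72787356e+00  8.66914449e+01 -2.54444375e-14
  8.45806816e+01  2.98785102e+01] [ 9.71174299e+00 -5.84307470e+00  1.01538282e+02 -2.54444375e-14
  8.43047929e+01  5.71174299e+00]
[  33.87851021    8.72787356   86.69144487    0.           84.58068156
 -150.12148979] None
```

```bash
cat >> h.py <<'E'
B=np.array([.550,.272,0]); BY=1.651; ORI=[180,0,np.degrees(BY)]
def bw(x,y,z): return list(Rz(BY)@[x,y,z]+B)
def tb(x,y): return (Rz(BY).T@(np.array([x,y,0])-B))[:2]
E
python3 - <<'E'
from h import *
s=r.sense(); p=s["position"]
r.line_to([p[0],p[1],.32],feed=.3)
r.set_gripper(.06)
r.move_to(bw(.14,-.006,.22),ORI)
r.line_to(bw(.14,-.006,.104),feed=.15)
print(r.sense()["wrist_force"])
r.line_to(bw(.035,-.006,.104),feed=.04)
print(r.sense()["wrist_force"],r.sense()["time"])
for n in("top","scene"):
    c=r.capture(n); d=r.cut_out("trivet",n)
    if d: x=fit(BRD,[(c,d[0]["pixels"])],[.55,.25,1.65],.1); print(n,x,tb(*x[0][:2]))
c=r.capture("scene"); cv2.imwrite("pics/p1.png",cv2.resize(c["img"][80:280,300:560,::-1],None,fx=2.5,fy=2.5))
E
```

```text
[ 0.40637715 -1.0037061   0.58575709]
[0.52831834 0.60887672 0.3219165 ] 10.775
top (array([0.5491824 , 0.22175407, 1.65456158]), np.float64(0.14327956989247315)) [-0.0500189   0.00484056]
scene (array([0.54697077, 0.22060407, 1.66602896]), np.float64(0.06426980591791287)) [-0.05098802  0.00713722]
```

View pics/p1.png

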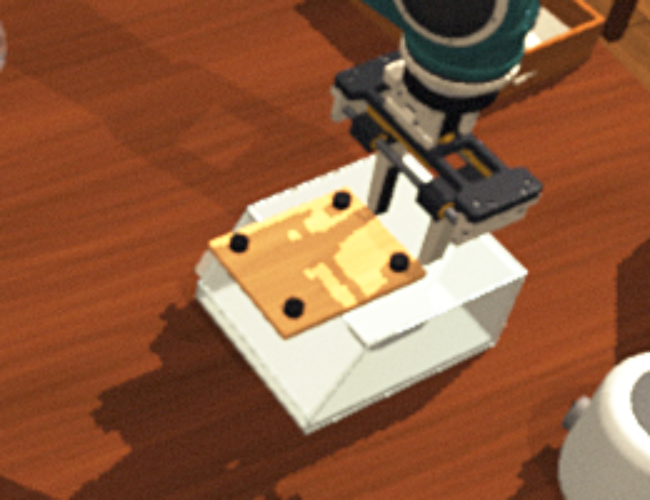

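The trivet is square with the bin and overhanging its front edge, with both fingers on its back edge. I'll push the rest in small steps until it tips.

Run:
```python
from h import *
for x in np.arange(.025,.005,-.002):
    r.line_to(bw(x,-.006,.104),feed=.025); r.dwell(.25)
    c=r.capture("scene"); d=r.cut_out("trivet","scene")
    print(round(x,3),d and (round(d[0]["conf"],2),np.round(d[0]["rect"])))
    if d and d[0]["rect"][1]>205: break
r.dwell(1)
c=r.capture("scene"); print(np.round(r.cut_out("trivet","scene")[0]["rect"]),r.sense()["time"])
cv2.imwrite("pics/p2.png",cv2.resize(c["img"][80:280,300:560,::-1],None,fx=2.5,fy=2.5))
```

```text
0.025 (0.57, array([423., 187.,  87.,  63.]))
0.023 (0.91, array([422., 190.,  87.,  61.]))
0.021 (0.73, array([423., 189.,  85.,  78.]))
0.019 (0.74, array([411., 200.,  70.,  85.]))
0.017 (0.86, array([410., 202.,  69.,  84.]))
0.015 (0.8, array([412., 200.,  68.,  87.]))
0.013 (0.63, array([413., 202.,  70.,  83.]))
0.011 (0.59, array([411., 202.,  66.,  78.]))
0.009 (0.73, array([412., 201.,  67.,  86.]))
0.007 (0.82, array([410., 201.,  65.,  84.]))
[410. 200.  69.  90.] 18.425
```

View pics/p2.png

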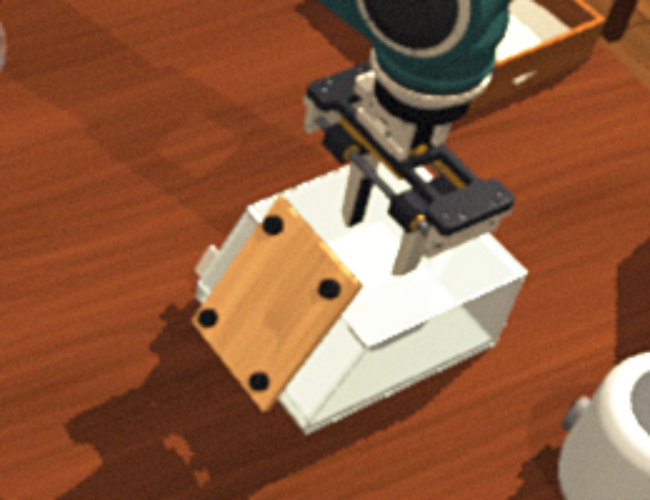

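The trivet leans lengthwise on the lid, lower edge on the sideboard and feet outward. Next I push its upper edge forward from behind.

Run:
```python
from h import *
r.line_to(bw(-.02,.006,.116),feed=.06)
for x in (-.06,-.08,-.1):
    r.line_to(bw(x,.006,.118),feed=.03)
    s=r.sense(); c=r.capture("scene"); d=r.cut_out("trivet","scene")
    print(x,s["wrist_force"].round(1) if hasattr(s["wrist_force"],"round") else s["wrist_force"],d and np.round(d[0]["rect"]))
print(s["time"])
cv2.imwrite("pics/p3.png",cv2.resize(c["img"][80:280,300:560,::-1],None,fx=2.5,fy=2.5))
```

```text
-0.06 [-0.1  0.6 -0.5] [408. 201.  55.  86.]
-0.08 [ 0.7 -0.6 -0.3] [404. 203.  54.  84.]
-0.1 [-0.5 -0.3 -0.3] [400. 205.  48.  80.]
22.425
```

View pics/p3.png

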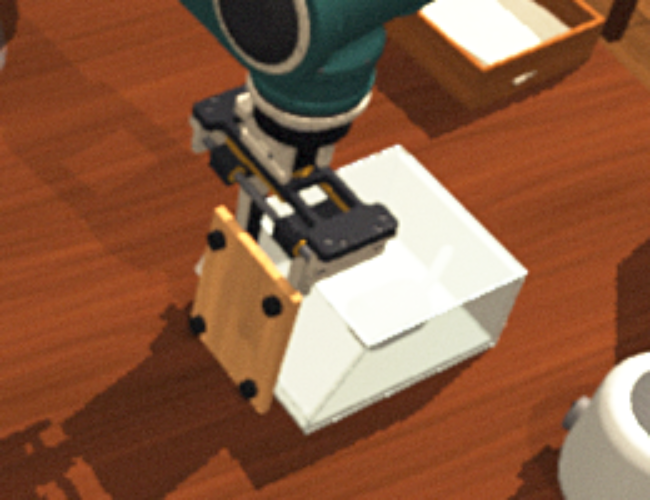

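The board is nearly upright and its lower edge hasn't moved. I'll carry on until it falls.

Run:
```python
from h import *
for x in np.arange(-.108,-.16,-.004):
    r.line_to(bw(x,.006,.118),feed=.03); r.dwell(.15)
    c=r.capture("scene"); d=r.cut_out("trivet","scene")
    print(round(x,3),d and np.round(d[0]["rect"]))
    if d and d[0]["rect"][1]>222: break
r.dwell(.5)
p=r.sense()["position"]; r.line_to(bw(-.03,.006,.22),feed=.3)
c=r.capture("scene"); d=r.cut_out("trivet","scene"); t=r.capture("top"); e=r.cut_out("trivet","top")
o=[(k,q[0]["pixels"]) for k,q in((c,d),(t,e)) if q]
for oo in (o[:1],o[1:],o):
    if oo: x=fit(BRD,oo,[.56,.07,1.65],.01); print(x,tb(*x[0][:2]))
print(r.sense()["time"])
cv2.imwrite("pics/p4.png",cv2.resize(c["img"][80:330,280:560,::-1],None,fx=2.3,fy=2.3))
```

```text
-0.108 [377. 218.  60.  56.]
-0.112 [360. 239.  83.  62.]
(array([0.56151939, 0.05504413, 1.68953351]), np.float64(0.05035971223021585)) [-0.21718135  0.00589965]
(array([0.56212089, 0.05796865, 1.65319318]), np.float64(0.08610086100861014)) [-0.21431443  0.00506578]
(array([0.56145351, 0.05570852, 1.68927719]), np.float64(0.14053113956433194)) [-0.21651382  0.00591209]
25.0083
```

View pics/p4.png

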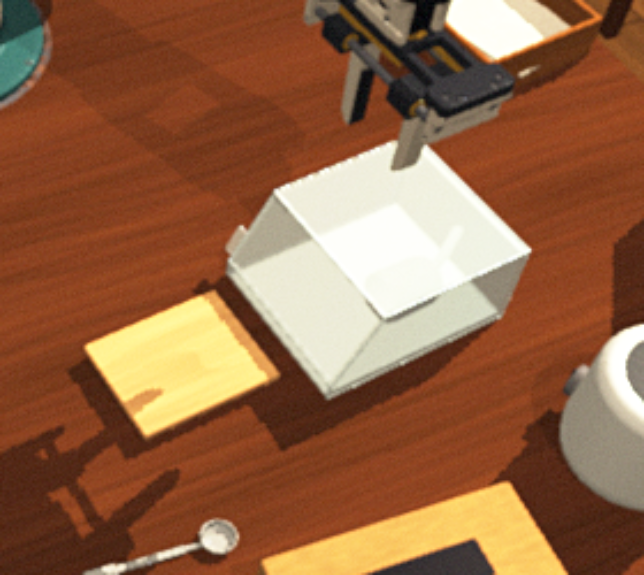

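The trivet has landed on its feet, smooth face up, centred near (0.562, 0.056), with the lid shut. Next I go above the bottle and take one wrist view.

Run:
```python
from h import *
from scipy.spatial.transform import Rotation as Ro
r.move_to([.4545,-.243,.30],[180,0,0]) if r.solve_ik([.4545,-.243,.30],[180,0,0]) is not None else r.move_to([.4545,-.243,.30],[180,0,90])
r.set_gripper(.085); r.dwell(.3)
s=r.sense(); c=r.capture("wrist"); d=r.cut_out("bottle","wrist")
print(s["position"],s["tool_rot"],s["joint_positions"],s["time"])
T=np.eye(4); R=np.array(s["tool_rot"]); T[:3,:3]=R if R.shape==(3,3) else Ro.from_euler("xyz",R,degrees=True).as_matrix(); T[:3,3]=s["position"]
c["view"]=np.linalg.inv(T@c["T_tool_cam"])
for q in d[:2]: print(q["conf"],np.round(q["rect"]),fit(BOT,[(c,q["pixels"])],[.4545,-.243],0,False))
print(proj(c,[[.4545,-.243,.162],[.4545,-.243,0]]))
save(c,"w1")
```

```text
[ 0.45447898 -0.2430231   0.30002027] [ 1.79998491e+02 -1.20162761e-03 -3.41853093e-03] [-3.09703816e+01 -1.39224568e+01  9.47443718e+01 -6.84026646e-04
  9.91762784e+01  5.90329279e+01] 27.7583
0.58 [319. 203.  60.  88.] (array([ 0.4562499 , -0.24288588]), np.float64(0.07864684335272576))
[[317.60684937 220.11631076]
 [317.42451063 183.22725569]]
```

View pics/w1.png

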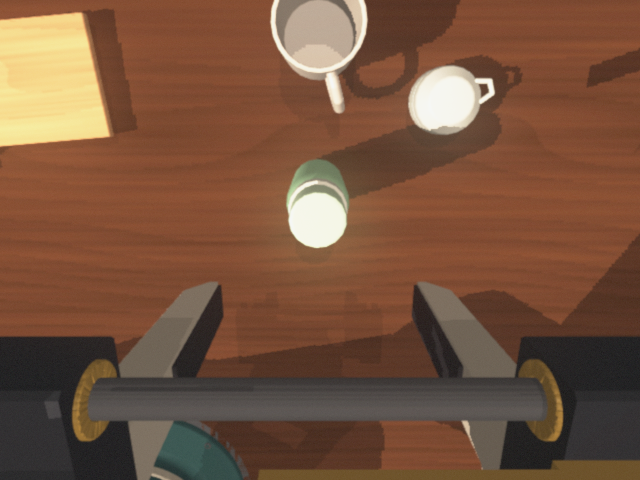

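The wrist view shows the white cap at (318,219), which matches the prediction of (317.6,220). I'll grasp, carry and place.

Run:
```python
from h import *
b=[.4555,-.243]; Z=.1265; t=[.562,.056]
r.line_to([*b,Z],feed=.12)
r.set_gripper(.04); s=r.sense(); print(s["opening"],s["grip_force"])
r.line_to([*b,Z+.09],feed=.12)
r.dwell(.2); s=r.sense(); print("held",s["opening"],s["grip_force"],s["wrist_force"])
f0=np.array(s["wrist_force"])[2]
r.line_to([*t,Z+.09],feed=.15)
r.line_to([*t,Z+.026],feed=.08)
for z in np.arange(.024,.016,-.001):
    r.line_to([*t,Z+z],feed=.02); r.dwell(.15); f=np.array(r.sense()["wrist_force"])[2]
    print(round(z,3),round(f-f0,2))
    if f-f0>1.2: break
print(r.sense()["time"])
```

```text
0.04542501136649848 29.998781383037567
held 0.04564306352209972 29.997930228710175 [-0.29435503  0.23103106 -1.72478092]
0.024 -0.26
0.023 0.28
0.022 -0.62
0.021 -0.26
0.02 0.04
0.019 7.47
36.8833
```

Run:
```python
from h import *
p=list(r.sense()["position"])
r.line_to([p[0],p[1],p[2]+.0006],feed=.02)
r.set_gripper(.085)
r.line_to([p[0],p[1],p[2]+.12],feed=.12)
r.move_to([.45,-.2,.36],[180,0,0]); r.dwell(.5)
C={n:r.capture(n) for n in("scene","top")}
def fb(q,pts,x0,z,yw):
    o=[(C[k],r.cut_out(q,k)) for k in C]; o=[(c,d[0]["pixels"]) for c,d in o if d]
    for oo in o: print(q,fit(pts,[oo],x0,z,yw))
fb("bottle",BOT,[.562,.056,0],.02,False)
fb("mug",cyl([(.04,0),(.04,.092)]),[.605,-.245,0],0,False)
fb("pacifier_case",cyl([(.034,0),(.034,.049)]),[.547,-.375,0],0,False)
c=C["scene"]; print(r.sense()["time"])
cv2.imwrite("pics/p5.png",cv2.resize(c["img"][80:330,130:560,::-1],None,fx=1.8,fy=1.8))
```

```text
bottle (array([0.55790452, 0.05669196]), np.float64(0.07993099482461186))
bottle (array([0.56101353, 0.05639506]), np.float64(0.07228915662650603))
mug (array([ 0.60497707, -0.24530266]), np.float64(0.04689655172413798))
mug (array([ 0.60758239, -0.24322276]), np.float64(0.1401384083044983))
pacifier_case (array([ 0.5478524, -0.3774612]), np.float64(0.22153846153846157))
pacifier_case (array([ 0.54852364, -0.37653306]), np.float64(0.20884520884520885))
41.1167
```

View pics/p5.png

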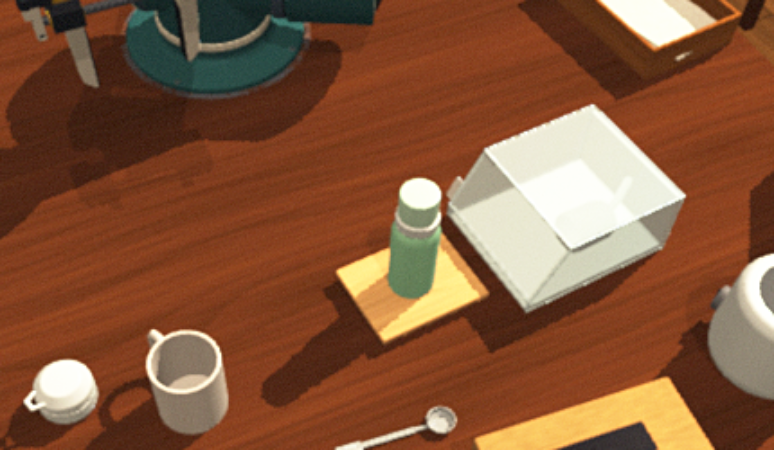

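The bottle stands upright in the middle of the trivet, the lid is shut, and the bystanders haven't moved.

```bash
python3 -c "
from bench import r
print(r.sign_off())"
```

```text
the job is handed in; nothing more can be done
None
```

The job is handed in: the trivet was pushed off the bin, leaned on the lid and tipped onto its four feet, and the green bottle now stands upright on its middle, with the bin's lid shut and the mug, pacifier case and teaspoon where they were, at about 41 s of the 70 s allowed.

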